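# Load a blood tube and put the tube mixer in gear

## Robot

A 6-joint arm with a two-finger parallel gripper is mounted at the origin on a cart in front of the work surface, level with it; the furniture and walls round the work are solid. World frame = base frame: x ahead of the robot, y to its left, z up, the work surface at z = 0. Lengths are in m, angles in rad, forces in N, time in s.
With the tool pointing down it reaches from about 0.25 to 0.775 m from the base axis. Payload 8.9 kg.
Tool frame: the origin (TCP) lies midway between the tips of the shut fingers; the grasp point (between the pads) lies 19 mm behind it; z points along the fingers, y is the line along which they close (so a half turn about z gives the same grasp; the last joint's range is limited). The gripper opens to 85 mm and grips with 20 to 120 N. Pads are 22 mm wide; open, the fingers measure 114 mm over their backs; the gripper's body (76 mm by 85 mm) begins 54 mm behind the grasp point. The pads swing forward as they close: fully open they stand 13 mm farther back than shut.
Start: joints at [-1.247, 0.291, -0.153, 1.127, 0, 1.431], TCP at [0.234, -0.47, 0.231] pointing down, gripper open.
Joint ranges: [-2.52, 2.52], [-0.91, 1.74], [-1.3, 1.37], [-1.96, 2.02], [-1.52, 1.47], [-3.14, 3.14]. Speed limits (rad/s): [2.22, 2.22, 2.79, 3.14, 3.14, 3.14].

## Interface

Orientations are given as [roll, pitch, yaw] about the fixed x, y, z axes, in that order (R = Rz(yaw) Ry(pitch) Rx(roll)).
In Python, from bench import * gives the robot as it stands.
- The arm moves only by the tool move_arm, never from a script. Its argument "targets" is a list of rows, each a list of 3 entries, a list of its own where there are three numbers: the shift along the tool's x, y, z each as a share of 25 mm, from -1 to 1, then the turn, a rotation vector about the tool's x, y, z each as a share of 45 degrees, from -1 to 1, then the opening, from -1 (shut) to 1 (fully open). In form: [[[dx, dy, dz], [rx, ry, rz], hand], ...]. A call has 1 to 8 rows; each row shifts and turns the commanded pose from where the row before left it, along the tool's axes as they then stand; what a row does not reach is not made up. A row lasts 1/12 s, in which the tool goes at most 41.7 mm and 7.16 degrees, less where a joint would pass 70% of its speed; a pose out of reach is approached as far as the arm can. A call with a number of a shift or a turn outside -1 to 1 is refused whole. A call with a gripper value outside its range is refused whole. The fingers move at their own pace and stop on an object; "force" is the grip in N (left out, the last holds). Time passes only in rows, so rows that do not move let the fingers close. It gives the time, the measured TCP pose, the force and the opening at its end, in the units of the state.
- state(): the state, without advancing time (a new reading comes with each control period).
- get_image(name): name is "scene" or "top"; returns a dict with "pixels" (384x512x3 uint8, blue, green, red), "camera_matrix" (3x3 intrinsics, pixels), "xyz" and "orientation" of the camera in the world. Camera axes: x right, y down, z forward; pixel columns grow to the right and rows downward; lengths in m; the calibration is good to about 2 mm. A picture is of the moment at which its call begins. There is no depth.
- close_job(): hands the job in, once; it reports no verdict.
The state is a dict: "time_s": time; "joints": joint angles; "joint_vel": joint speeds; "tau": joint torques, N m; "position": TCP position; "orientation": TCP orientation; "contact_force": force on the tool from outside, world axes, zero at the start; "ft_torque": the same for the moment, N m; "grip_width": finger opening in m.
Only numpy, scipy, OpenCV 4.12 (cv2) and the standard library are available. Lean on these libraries where they do the work, as an engineer would, in place of code of your own. Each camera call takes 0.05 s, during which the arm holds its last target. There are 200 camera calls.

## Task

A blood tube is waiting in the small white stand: with the mixer still in neutral, set the tube all the way down in the empty socket of the mixer's blue head. Then pull the sprung selector knob up, turn it to the gear marked by the green pip and let it drop fully home in that gear's detent; the marks are a little off, so feel for the detent and never force the knob against its stop or its detents. Leave everything else standing where it is.

Things in the scene. Friction and masses are not known exactly. Their poses are not given: they have to be found in the camera images.
- tube_center (a point): Centre (half-way up) of the loose blood tube: glass 13 mm in diameter, purple cap 16 mm in diameter over its top 19 mm, 77 mm long in all, about 11 g; z up its axis. It stands in the middle hole of the white stand (104 x 40 x 34 mm, three 15 mm holes 29 mm deep). Grip it by the cap, 20 to 36 mm above this point.
- tube_bottom (a point): Centre of the underside of the same tube, 38.5 mm below its centre.
- free_socket_seat (a point): Centre of the floor of the one empty socket in the mixer's head (the other two hold tubes; which is empty varies). Bore 15 mm, 34 mm deep, chamfered. The head is a fixed blue block, 40 x 104 x 38 mm, its top 65 mm above the desk, three sockets 36 mm apart in a row along the mixer's y. z up.
- free_socket_mouth (a point): Centre of the mouth of that empty socket, 34 mm above its floor; a seated tube stands 43 mm out of it.
- mixer: The tube mixer, fixed on the desk: grey base 130 (x) x 264 (y) mm, off-white gearbox on its +y half with its top 62 mm above the desk, blue head on its -y half. Origin at desk height under its middle; x points to its back, away from the robot at yaw 0.
- selector_axis (a point): Point on the selector's vertical axis at the face of the black dial (47 mm in radius), 63.5 mm above the desk. The pips lie round it, 38 mm out.
- selector_grip (a point): Grip point of the selector knob, on its axis: a black upright bar 14 mm thick, about 55 mm long, its foot 13 mm and its top 38 mm above the gearbox top when home; this point is 9 mm below the bar's top. x runs along the bar to its pointer end (narrow nose with a white line), z up. It rises and turns with the knob.
- selector_lift (a joint): How far the knob is pulled up, m: 0 fully home in a detent or in neutral, about 0.005 while its dog stands on the lands between detents, 0.0105 at the stop. A spring pulls it down with about 5 N at home and 9 N at the stop. It must be above 0.006 to turn from one detent to another. Fingers that grip or push hard on the bar hold it up by friction: ease off and it drops.
- selector_turn (a joint): Angle of the knob, rad, counter-clockwise from above. Near 0 in neutral (free play there). Four gears, nominally at -1.257, -0.628, 0.628 and 1.257; but the pointer sits askew on its shaft: all true detents lie 0.085 to 0.14 rad off the marks, all to the same hidden side. The dog drops in only within about 0.05 rad of a detent's centre. Let go, the knob stays where it was turned to.
- pointer_tip (a point): Where the knob points on the dial: 38 mm from the axis along the pointer end of the bar; moves with the knob.
- green_pip_top (a point): The green pip, a disc of 8 mm on the dial 38 mm from the axis, at the wanted gear. The other three gears have white pips (which gear is green varies); neutral has a white bar at the mixer's +x side of the dial.
- drive_dog: Hidden steel pin under the dial, 34 mm from the axis, that drops into the detents; its frame is the knob's. It takes 18 N: it suffers if the knob is turned without pulling it clear, pressed down between detents, driven on after it has dropped in, or hauled against the stop. The spring alone loads it with 7 N on a land.
- spare_eyepiece: Loose black microscope eyepiece, 39 mm in diameter, 46 mm high, a bystander; origin at its underside.
- dropper_bottle: Loose brown dropper bottle, 29 mm in diameter, 102 mm high, a bystander; origin at its underside.

How it is judged:
By the outcome, as a careful person would: the job done as asked, in the order asked, and still so for the second after the job is handed in, with the robot touching nothing.
It also fails if it takes over 61 s, if anything falls off the work surface, if the arm or the gripper's body presses on something with over 40 N, if the wrist force passes 120 N, or if a joint passes its speed limit or range.

## Working session

There is one attempt and no reset: what is moved stays moved. The work goes in short steps, Python scripts to look and compute and a tool call to move; the robot and the scene stay as the last step left them, time stands still between calls to the robot, and variables do not carry over. Pictures are saved under pics/ and viewed, on a budget of 10 in all, crops included, one or two more only if the job needs it, and the job is handed in when it is done.

Besides the shell and the picture viewer there is one more tool, called as name(argument=value, ...), one argument or row to a line, values as JSON. move_arm: Moves the arm, as the interface text tells. Shift numbers are shares of 25 mm and turn numbers shares of 45 degrees, none past 1 either way. Its arguments: {"type":"object","properties":{"targets":{"type":"array","items":{"type":"array"}},"force":{"type":"number"}},"required":["targets"]}

```bash
mkdir -p pics; ls; python3 - <<'E'
from bench import *
import cv2,pickle
d={}
for n in("scene","top"):
    g=get_image(n);d[n]=g;cv2.imwrite(f"pics/{n}0.png",g["pixels"]);print(n,g["camera_matrix"],g["xyz"],g["orientation"])
pickle.dump(d,open("v0.pkl","wb"));print(state())
E
```

```text
pics
scene [[426.58256153   0.         256.27350694]
 [  0.         426.58256153 195.13377055]
 [  0.           0.           1.        ]] [-0.1812492  -0.43447092  0.48066868] [-2.0267863   0.01604876 -1.12486494]
top [[443.44293731   0.         253.61542939]
 [  0.         443.44293731 193.18697664]
 [  0.           0.           1.        ]] [ 0.31631965 -0.09621521  1.09184671] [-2.93121218e+00 -2.88803173e-03 -1.50410231e+00]
{'time_s': 0.1, 'joints': array([-1.24725101e+00,  2.91250086e-01, -1.54027303e-01,  1.12668467e+00,
       -1.56584097e-06,  1.43151409e+00]), 'joint_vel': array([ 7.44303693e-05,  2.48018959e-04,  1.00044071e-03,  2.71860570e-03,
       -2.32680310e-03,  9.10249299e-04]), 'tau': array([ 1.89605002e-03, -5.37977207e+01,  3.31918645e+01,  9.35054122e-03,
       -1.38031910e-04, -1.02826871e-05]), 'position': array([ 0.23429261, -0.46940112,  0.23078493]), 'orientation': array([-3.14043800e+00, -1.60289942e-04,  4.62827463e-01]), 'contact_force': array([-0.07915887,  0.33706979, -0.22540771]), 'ft_torque': array([-0.01902944, -0.00357025, -0.02569165]), 'grip_width': 0.08564233393462095}
```

View pics/scene0.png

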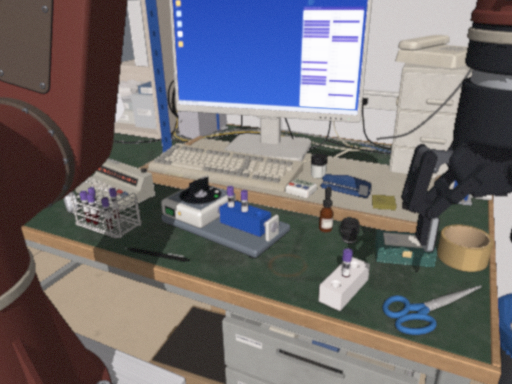

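View pics/top0.png

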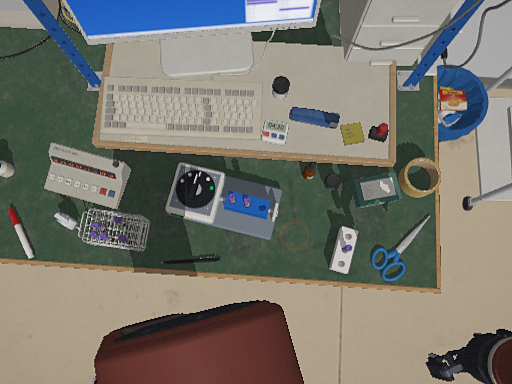

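The scene view shows the tube in the white stand at (346,262), the mixer at (225,215) and the bottle and eyepiece at (327,215) and (349,232). In the top view the stand is at (344,250), the dial at (196,187) and the head at (245,202), with the −y socket apparently empty. Next I'll take a magnified crop of both views.

```bash
cat > h.py <<'E'
import numpy as np,cv2,pickle
from scipy.spatial.transform import Rotation as R
def rot(g): return R.from_euler("xyz",g["orientation"]).as_matrix()
def ray(g,u,v):
    d=rot(g)@np.linalg.solve(g["camera_matrix"],[u,v,1.]);return np.array(g["xyz"]),d/np.linalg.norm(d)
def onz(g,u,v,z):
    o,d=ray(g,u,v);return o+d*(z-o[2])/d[2]
def proj(g,p):
    q=g["camera_matrix"]@(rot(g).T@(np.array(p)-g["xyz"]));return q[:2]/q[2]
def tri(a,pa,b,pb):
    o1,d1=ray(a,*pa);o2,d2=ray(b,*pb)
    s=np.linalg.lstsq(np.c_[d1,-d2],o2-o1,rcond=None)[0]
    x,y=o1+s[0]*d1,o2+s[1]*d2;return (x+y)/2,np.linalg.norm(x-y)
def crop(g,x,y,w,h,k): return cv2.resize(g["pixels"][y:y+h,x:x+w],None,fx=k,fy=k,interpolation=cv2.INTER_CUBIC)
E
python3 - <<'E'
from h import *
d=pickle.load(open("v0.pkl","rb"));t,s=d["top"],d["scene"]
a=np.hstack([crop(t,163,156,80,60,5),crop(t,215,156,80,60,5)])
b=np.hstack([crop(s,180,165,80,60,5),crop(s,310,240,80,60,5)])
cv2.imwrite("pics/c1.png",np.vstack([a,b]))
for n,g in d.items():
    hsv=cv2.cvtColor(g["pixels"],cv2.COLOR_BGR2HSV)
    for nm,lo,hi in(("purple",(125,80,40),(150,255,255)),("green",(45,150,100),(75,255,255)),("blue",(105,150,60),(122,255,255))):
        m=cv2.inRange(hsv,lo,hi);k,_,st,c=cv2.connectedComponentsWithStats(m)
        print(n,nm,[(st[i,:5].tolist(),c[i].round(1).tolist()) for i in range(1,k) if st[i,4]>4][:14])
E
```

```text
scene purple [([352, 40, 5, 2, 6], [353.7, 40.3]), ([315, 76, 7, 2, 9], [318.4, 76.2]), ([227, 186, 6, 10, 49], [229.6, 190.6]), ([80, 188, 15, 14, 143], [87.9, 195.0]), ([110, 189, 6, 7, 37], [112.4, 192.0]), ([241, 190, 6, 10, 52], [243.6, 194.8]), ([102, 198, 7, 8, 43], [104.8, 201.6]), ([342, 249, 11, 13, 105], [347.0, 254.7])]
scene green [([215, 195, 3, 2, 5], [215.8, 195.6])]
scene blue [([146, 0, 25, 151, 1177], [158.4, 72.2]), ([173, 0, 194, 106, 13041], [243.7, 48.7]), ([363, 25, 2, 11, 12], [363.2, 29.8]), ([362, 37, 2, 11, 11], [362.1, 42.0]), ([360, 49, 2, 20, 20], [360.6, 58.5]), ([359, 72, 1, 9, 9], [359.0, 76.0]), ([358, 83, 1, 10, 10], [358.0, 87.5]), ([455, 182, 3, 4, 7], [455.9, 183.7]), ([220, 202, 51, 34, 1013], [244.5, 218.2]), ([499, 295, 13, 61, 618], [505.7, 322.3]), ([383, 296, 53, 38, 810], [409.5, 315.3])]
top purple [([229, 193, 6, 8, 37], [231.3, 196.7]), ([244, 198, 6, 7, 35], [246.5, 200.5]), ([113, 216, 8, 7, 42], [116.3, 219.1]), ([92, 222, 9, 7, 48], [95.8, 224.9]), ([90, 231, 18, 9, 97], [98.4, 235.0]), ([118, 235, 9, 7, 43], [121.9, 238.3]), ([344, 245, 8, 6, 37], [347.9, 247.7])]
top green [([210, 186, 3, 4, 12], [211.0, 187.5])]
top blue [([23, 0, 78, 87, 1272], [62.0, 39.4]), ([66, 0, 180, 35, 4976], [153.8, 14.1]), ([311, 0, 6, 18, 45], [313.5, 8.5]), ([451, 0, 24, 21, 120], [463.7, 7.5]), ([403, 0, 81, 86, 985], [438.5, 47.7]), ([437, 65, 51, 76, 2109], [462.6, 101.6]), ([447, 65, 7, 1, 7], [450.0, 65.0]), ([293, 107, 10, 2, 11], [297.1, 107.5]), ([304, 108, 18, 4, 19], [312.8, 109.4]), ([290, 113, 9, 8, 17], [292.8, 117.6]), ([323, 112, 12, 4, 14], [328.7, 113.1]), ([295, 114, 4, 3, 7], [296.1, 115.1]), ([333, 115, 6, 8, 14], [336.1, 119.1]), ([305, 116, 6, 3, 12], [308.0, 117.2])]
```

View pics/c1.png

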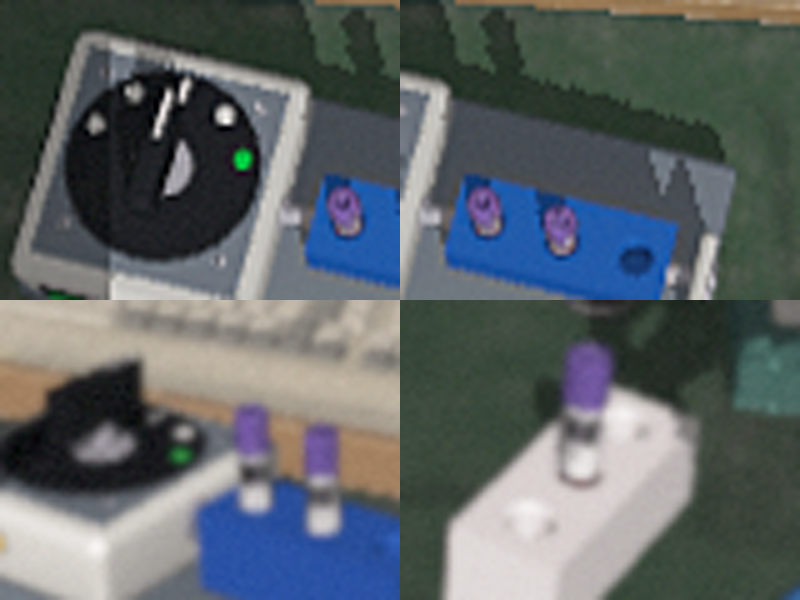

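The crops show the following:
- The green pip is at top (211.5,188) and scene (216,195.6), on the −y side of the dial. That makes it the outermost clockwise gear, −1.257.
- The empty socket is at top (262.4,208).
- The tube cap is at scene (347,254.7) and top (347.9,247.7).

```bash
python3 - <<'E'
from h import *
d=pickle.load(open("v0.pkl","rb"));t,s=d["top"],d["scene"]
np.set_printoptions(precision=4,suppress=True)
print("tubecap",tri(s,(347,254.7),t,(347.9,247.7)))
print("socktubes",tri(s,(229.6,190.6),t,(231.3,196.7)),tri(s,(243.6,194.8),t,(246.5,200.5)))
print("green",tri(s,(215.8,195.6),t,(211.3,187.6)),onz(t,211.3,187.6,.0635))
sock=onz(t,262.4,208,.065);print("sock",sock,proj(s,sock))
# dial ellipse in top: dark pixels
g=t["pixels"];m=(g.max(2)<75).astype(np.uint8)
hsv=cv2.cvtColor(g,cv2.COLOR_BGR2HSV);m=((hsv[...,2]<60)).astype(np.uint8)
m[:, :165]=0;m[:,226:]=0;m[:160]=0;m[222:]=0
m=cv2.morphologyEx(m,cv2.MORPH_OPEN,np.ones((3,3)))
c=max(cv2.findContours(m,cv2.RETR_EXTERNAL,cv2.CHAIN_APPROX_NONE)[0],key=cv2.contourArea)
e=cv2.fitEllipse(cv2.convexHull(c));print(e);dc=onz(t,*e[0],.0635);print("dial",dc,proj(s,dc))
pips=[(163+97/5-.4,156+124/5-.4),(163+134/5-.4,156+92/5-.4),(163+226/5-.4,156+115/5-.4),(163+243/5-.4,156+160/5-.4)]
P=np.array([onz(t,*p,.0635)[:2] for p in pips])
A=np.c_[2*P,np.ones(4)];x=np.linalg.lstsq(A,(P**2).sum(1),rcond=None)[0];print("pip circle",x[:2],np.sqrt(x[2]+x[:2]@x[:2]))
for p in P: print(p,np.linalg.norm(p-dc[:2]),np.arctan2(*(p-dc[:2])[::-1]))
# head blue top in top view
m=cv2.inRange(hsv,(105,150,90),(125,255,255));m[:,:215]=0;m[:,290:]=0;m[:180]=0;m[225:]=0
c=max(cv2.findContours(m,cv2.RETR_EXTERNAL,cv2.CHAIN_APPROX_NONE)[0],key=cv2.contourArea)
r=cv2.minAreaRect(c);q=cv2.boxPoints(r);print(r);print([onz(t,*k,.065)[:2] for k in q])
# stand top
m=cv2.inRange(hsv,(0,0,150),(180,70,255));m[:,:322]=0;m[:,365:]=0;m[:220]=0;m[280:]=0
c=max(cv2.findContours(m,cv2.RETR_EXTERNAL,cv2.CHAIN_APPROX_NONE)[0],key=cv2.contourArea)
r=cv2.minAreaRect(c);print("stand",r,[onz(t,*k,.034)[:2] for k in cv2.boxPoints(r)])
for k in (0,.34,-.34): pass
E
```

```text
tubecap (array([ 0.4205, -0.3082,  0.0742]), np.float64(0.00041173427393205556))
socktubes (array([ 0.516 , -0.0338,  0.099 ]), np.float64(0.0018456694132957972)) (array([ 0.5096, -0.0694,  0.099 ]), np.float64(0.001137159788508594))
green (array([0.5416, 0.017 , 0.0657]), np.float64(0.0012687902359898497)) [0.5424 0.0167 0.0635]
sock [ 0.5012 -0.1075  0.065 ] [259.2581 214.8975]
((194.8076629638672, 188.75180053710938), (37.398597717285156, 38.92391586303711), 73.23523712158203)
dial [0.537  0.0556 0.0635] [200.2273 194.2384]
pip circle [0.5386 0.0545] 0.03754529133081287
[0.5552 0.0879] 0.03718625904885303 1.05712602113517
[0.5721 0.0719] 0.038747659997369885 0.4345244863627443
[0.5638 0.027 ] 0.03920355179695677 -0.8173936808691904
[0.5424 0.017 ] 0.03897509550838463 -1.431409262121766
((246.61666870117188, 204.33132934570312), (44.11610412597656, 18.965801239013672), 13.626993179321289)
[array([ 0.4941, -0.0151]), array([ 0.539, -0.022]), array([ 0.5208, -0.125 ]), array([ 0.4762, -0.1171])]
stand ((344.4528503417969, 249.91510009765625), (17.856870651245117, 45.191619873046875), 15.94539737701416) [array([ 0.3714, -0.275 ]), array([ 0.4764, -0.3016]), array([ 0.4673, -0.343 ]), array([ 0.3627, -0.3157])]
```

move_arm(
  targets=[
    [[0.954, -0.244, 0], [0, 0, 0], 1],
    [[0.954, -0.244, 0], [0, 0, 0], 1],
    [[0.954, -0.244, 0], [0, 0, 0], 1],
    [[0.954, -0.244, 0], [0, 0, 0], 1],
    [[0.954, -0.244, 0], [0, 0, 0], 1],
    [[0.954, -0.244, 0], [0, 0, 0], 1],
    [[0.954, -0.244, 0], [0, 0, 0], 1],
    [[0.954, -0.244, 0], [0, 0, 0], 1],
  ],
  force=25,
)

```text
time_s: 0.77
position: [0.384, -0.3399, 0.231]
orientation: [-3.141, 0.0, 0.463]
contact_force: [0.6, -0.6, -1.3]
grip_width: 0.0852
```

move_arm(
  targets=[
    [[0.954, -0.244, 0], [0, 0, 0], 1],
    [[0.954, -0.244, 0], [0, 0, 0], 1],
    [[0, 0, 0], [0, 0, -0.15], 1],
    [[0, 0, 0], [0, 0, -0.15], 1],
    [[0, 0, 0], [0, 0, -0.15], 1],
    [[0, 0, 0], [0, 0, -0.15], 1],
    [[0, 0, 0], [0, 0, -0.15], 1],
    [[0, 0, 0], [0, 0, -0.15], 1],
  ],
)

```text
time_s: 1.43
position: [0.4204, -0.3085, 0.2309]
orientation: [-3.141, -0.0, 1.176]
contact_force: [-0.3, 0.0, 0.2]
grip_width: 0.0852
```

```bash
cat > go.py <<'E'
# go.py x y z yaw : total shares (tool frame as it stands) from the present pose
import sys,numpy as np
from bench import *
from scipy.spatial.transform import Rotation as R
s=state();p=np.array(s["position"]);M=R.from_euler("xyz",s["orientation"])
print("t",round(s["time_s"],2),"pos",p.round(4),"rpy",np.array(s["orientation"]).round(4),"F",np.array(s["contact_force"]).round(2),"w",round(s["grip_width"],4),"j6",round(s["joints"][5],2))
if len(sys.argv)>1:
    a=list(map(float,sys.argv[1:]));T=R.from_euler("xyz",[np.pi,0,a[3]])
    print("shift",(M.inv().apply(np.array(a[:3])-p)/.025).round(3),"turn",((M.inv()*T).as_rotvec(degrees=True)/45).round(3))
E
python3 go.py .4205 -.3082 .12 1.39
```

```text
t 1.43 pos [ 0.4204 -0.3085  0.2309] rpy [-3.1409e+00 -3.0000e-04  1.1756e+00] F [-0.25  0.    0.24] w 0.0852 j6 1.19
shift [1.000e-02 2.000e-03 4.438e+00] turn [-0.001 -0.    -0.273]
```

move_arm(
  targets=[
    [[0.01, 0, 0.9], [0, 0, -0.137], 1],
    [[0, 0, 0.9], [0, 0, -0.137], 1],
    [[0, 0, 0.9], [0, 0, 0], 1],
    [[0, 0, 0.9], [0, 0, 0], 1],
    [[0, 0, 0.9], [0, 0, 0], 1],
    [[0, 0, 0.9], [0, 0, 0], 1],
    [[0, 0, 0.5], [0, 0, 0], 1],
    [[0, 0, 0], [0, 0, 0], 1],
  ],
)

```text
time_s: 2.1
position: [0.419, -0.3068, 0.081]
orientation: [-3.137, -0.003, 1.385]
contact_force: [-1.2, -0.2, -0.2]
grip_width: 0.0856
```

```bash
python3 - <<'E'
from bench import *
from h import *
d={n:get_image(n) for n in("scene","top")};pickle.dump(d,open("v1.pkl","wb"))
cv2.imwrite("pics/c2.png",np.hstack([crop(d["scene"],300,210,100,100,4),crop(d["top"],300,200,100,100,4)]))
for n,g in d.items():
    p=np.array(state()["position"]);print(n,proj(g,p),proj(g,p+[0,0,.019]))
E
python3 go.py .4205 -.3082 .053 1.39
```

```text
scene [347.58940944 249.94967957] [348.49277918 240.23327098]
top [348.71937223 247.39307955] [350.53501355 246.63063942]
t 2.2 pos [ 0.4204 -0.3083  0.0837] rpy [-3.1407e+00 -6.0000e-04  1.3848e+00] F [0.68 0.07 0.56] w 0.0853 j6 0.98
shift [0.002 0.003 1.229] turn [-0.001 -0.001 -0.007]
```

View pics/c2.png

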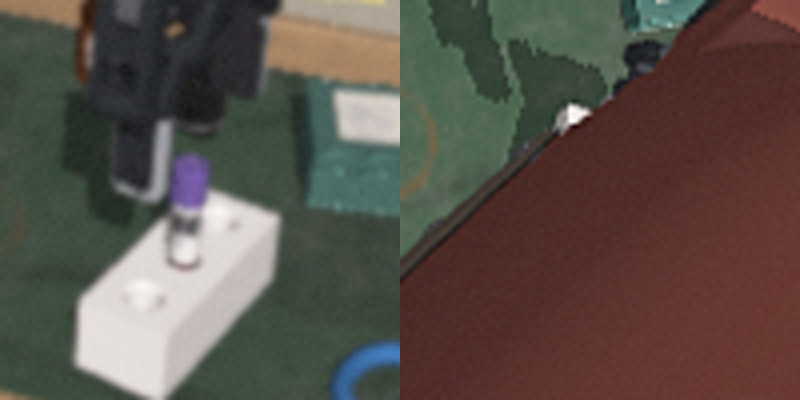

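The tube stands at (347,255), between a finger at (335,255) and the other finger behind it at (355,230). The projected tool axis agrees. I'll descend and grip.

move_arm(
  targets=[
    [[0, 0, 0.6], [0, 0, 0], 1],
    [[0, 0, 0.6], [0, 0, 0], 1],
    [[0, 0, 0], [0, 0, 0], 0],
    [[0, 0, 0], [0, 0, 0], -0.5],
    [[0, 0, 0], [0, 0, 0], -1],
    [[0, 0, 0], [0, 0, 0], -1],
    [[0, 0, 0], [0, 0, 0], -1],
    [[0, 0, 0], [0, 0, 0], -1],
  ],
  force=25,
)

```text
time_s: 2.87
position: [0.4211, -0.3088, 0.0545]
orientation: [3.141, 0.001, 1.385]
contact_force: [0.2, 0.3, 6.1]
grip_width: 0.0145
```

move_arm(
  targets=[
    [[0, 0, 0], [0, 0, 0], -1],
    [[0, 0, 0], [0, 0, 0], -1],
    [[0, 0, 0], [0, 0, 0], -1],
    [[0, 0, 0], [0, 0, 0], -1],
  ],
)

```text
time_s: 3.2
position: [0.4211, -0.3089, 0.0546]
orientation: [3.141, 0.001, 1.385]
contact_force: [-0.2, 0.4, 6.2]
grip_width: 0.0144
```

move_arm(
  targets=[
    [[0, 0, -0.4], [0, 0, 0], -1],
    [[0, 0, -0.8], [0, 0, 0], -1],
    [[0, 0, -0.8], [0, 0, 0], -1],
    [[0, 0, -0.8], [0, 0, 0], -1],
    [[0, 0, -0.8], [0, 0, 0], -1],
    [[0, 0, -0.8], [0, 0, 0], -1],
    [[0, 0, 0], [0, 0, 0], -1],
    [[0, 0, 0], [0, 0, 0], -1],
  ],
)

```text
time_s: 3.87
position: [0.4212, -0.309, 0.1652]
orientation: [3.139, 0.001, 1.385]
contact_force: [-0.1, 0.0, -0.7]
grip_width: 0.0145
```

```bash
python3 - <<'E'
from bench import *
from h import *
d={n:get_image(n) for n in("scene","top")};pickle.dump(d,open("v2.pkl","wb"))
cv2.imwrite("pics/c3.png",crop(d["scene"],290,180,110,110,5))
E
python3 go.py .5025 -.106 .18 1.39
```

```text
t 3.97 pos [ 0.4203 -0.3082  0.1635] rpy [-3.1410e+00 -4.0000e-04  1.3848e+00] F [ 0.86  0.72 -0.21] w 0.0145 j6 0.98
shift [ 8.556  1.735 -0.659] turn [-0.001 -0.    -0.007]
```

View pics/c3.png

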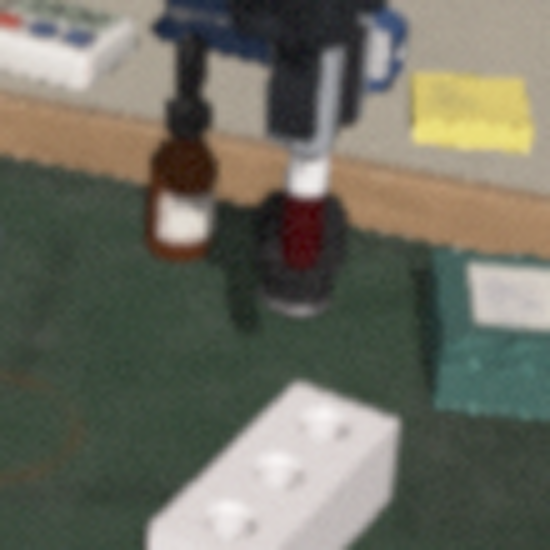

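The tube hangs upright in the grip, with its bottom at about scene pixel (350,233). The bottle and eyepiece behind it haven't moved. I'll carry it to above the empty socket.

move_arm(
  targets=[
    [[0.95, 0.193, -0.2], [0, 0, 0], -1],
    [[0.95, 0.193, -0.2], [0, 0, 0], -1],
    [[0.95, 0.193, -0.2], [0, 0, 0], -1],
    [[0.95, 0.193, -0.06], [0, 0, 0], -1],
    [[0.95, 0.193, 0], [0, 0, 0], -1],
    [[0.95, 0.193, 0], [0, 0, 0], -1],
    [[0.95, 0.193, 0], [0, 0, 0], -1],
    [[0.95, 0.193, 0], [0, 0, 0], -1],
  ],
)

```text
time_s: 4.63
position: [0.4933, -0.1274, 0.1792]
orientation: [-3.14, -0.0, 1.385]
contact_force: [0.1, -0.5, 0.7]
grip_width: 0.0147
```

move_arm(
  targets=[
    [[0.95, 0.193, 0], [0, 0, 0], -1],
    [[0, 0, 0.7], [0, 0, 0], -1],
    [[0, 0, 0.7], [0, 0, 0], -1],
    [[0, 0, 0], [0, 0, 0], -1],
    [[0, 0, 0], [0, 0, 0], -1],
    [[0, 0, 0], [0, 0, 0], -1],
  ],
)

```text
time_s: 5.13
position: [0.5027, -0.1066, 0.1455]
orientation: [-3.141, -0.0, 1.384]
contact_force: [-0.7, 0.2, 0.4]
grip_width: 0.0149
```

```bash
python3 - <<'E'
from bench import *
from h import *
d={n:get_image(n) for n in("scene","top")};pickle.dump(d,open("v3.pkl","wb"))
cv2.imwrite("pics/c4.png",np.hstack([crop(d["scene"],200,160,80,80,5),crop(d["top"],215,170,80,80,5)]))
p=np.array(state()["position"])
for n,g in d.items(): print(n,"bottom",proj(g,p-[0,0,.0495]),"mouth est",proj(g,[.5025,-.106,.065]))
E
python3 go.py .5025 -.106 .145 1.39
```

```text
scene bottom [259.20934457 200.47258138] mouth est [258.85116575 214.45692519]
top bottom [262.48140204 204.63318323] mouth est [261.78137705 207.39610222]
t 5.23 pos [ 0.5033 -0.1069  0.1461] rpy [3.1406e+00 1.0000e-04 1.3843e+00] F [0.24 0.43 0.16] w 0.0143 j6 1.41
shift [ 0.029 -0.037  0.043] turn [ 0.001  0.    -0.007]
```

View pics/c4.png

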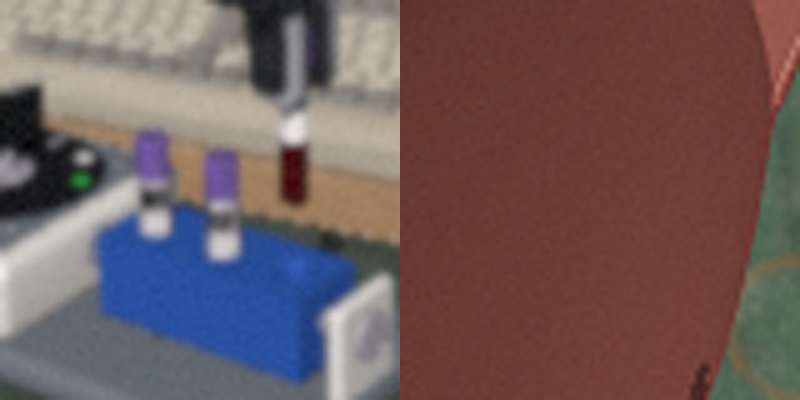

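The tube bottom is at scene (259,200.6), right above the mouth at about (259,213.5), so it lines up laterally. I'll go down gently and watch the force.

move_arm(
  targets=[
    [[0.01, -0.03, 0.4], [0, 0, 0], -1],
    [[0, 0, 0.4], [0, 0, 0], -1],
    [[0, 0, 0.3], [0, 0, 0], -1],
    [[0, 0, 0], [0, 0, 0], -1],
  ],
)

```text
time_s: 5.57
position: [0.5012, -0.1059, 0.1164]
orientation: [-3.139, -0.0, 1.385]
contact_force: [-0.2, 0.1, -0.5]
grip_width: 0.0146
```

move_arm(
  targets=[
    [[0, 0, 0.1], [0, 0, 0], -1],
    [[0, 0, 0.1], [0, 0, 0], -1],
    [[0, 0, 0], [0, 0, 0], -1],
  ],
)

```text
time_s: 5.82
position: [0.5023, -0.1061, 0.1127]
orientation: [3.141, -0.0, 1.385]
contact_force: [0.6, -0.3, -0.8]
grip_width: 0.0146
```

move_arm(
  targets=[
    [[0, 0, 0.08], [0, 0, 0], -1],
    [[0, 0, 0.08], [0, 0, 0], -1],
    [[0, 0, 0], [0, 0, 0], -1],
  ],
)

```text
time_s: 6.07
position: [0.5022, -0.106, 0.1086]
orientation: [3.141, -0.0, 1.385]
contact_force: [0.9, -0.5, -0.7]
grip_width: 0.0144
```

move_arm(
  targets=[
    [[0, 0, 0.16], [0, 0, 0], -1],
    [[0, 0, 0.16], [0, 0, 0], -1],
    [[0, 0, 0], [0, 0, 0], -1],
  ],
)

```text
time_s: 6.32
position: [0.502, -0.1059, 0.1001]
orientation: [-3.141, -0.0, 1.385]
contact_force: [1.2, -0.4, -1.2]
grip_width: 0.0145
```

move_arm(
  targets=[
    [[0, 0, 0.16], [0, 0, 0], -1],
    [[0, 0, 0.16], [0, 0, 0], -1],
    [[0, 0, 0], [0, 0, 0], -1],
  ],
)

```text
time_s: 6.57
position: [0.5021, -0.1059, 0.0921]
orientation: [-3.141, -0.0, 1.385]
contact_force: [2.1, 0.0, -1.7]
grip_width: 0.0144
```

move_arm(
  targets=[
    [[0, 0, 0.16], [0, 0, 0], -1],
    [[0, 0, 0.1], [0, 0, 0], -1],
    [[0, 0, 0], [0, 0, 0], -1],
  ],
)

```text
time_s: 6.82
position: [0.5021, -0.106, 0.0858]
orientation: [-3.141, -0.0, 1.385]
contact_force: [1.2, -0.4, -2.1]
grip_width: 0.0148
```

move_arm(
  targets=[
    [[0, 0, 0.08], [0, 0, 0], -1],
    [[0, 0, 0.08], [0, 0, 0], -1],
    [[0, 0, 0], [0, 0, 0], -1],
  ],
)

```text
time_s: 7.07
position: [0.5022, -0.106, 0.082]
orientation: [3.142, -0.0, 1.385]
contact_force: [2.5, 0.3, -1.0]
grip_width: 0.0148
```

move_arm(
  targets=[
    [[0, 0, 0.06], [0, 0, 0], -1],
    [[0, 0, 0], [0, 0, 0], -1],
    [[0, 0, 0], [0, 0, 0], -1],
  ],
)

```text
time_s: 7.32
position: [0.5022, -0.1061, 0.0807]
orientation: [-3.142, -0.0, 1.385]
contact_force: [1.2, 0.2, -1.0]
grip_width: 0.0146
```

move_arm(
  targets=[
    [[0, 0, 0.06], [0, 0, 0], -1],
    [[0, 0, 0], [0, 0, 0], -1],
    [[0, 0, 0], [0, 0, 0], -1],
  ],
)

```text
time_s: 7.57
position: [0.5028, -0.1063, 0.0805]
orientation: [3.14, 0.0, 1.385]
contact_force: [-0.2, 1.3, 13.2]
grip_width: 0.0146
```

move_arm(
  targets=[
    [[0, 0, 0.04], [0, 0, 0], -1],
    [[0, 0, 0], [0, 0, 0], -1],
    [[0, 0, 0], [0, 0, 0], -1],
  ],
)

```text
time_s: 7.82
position: [0.5034, -0.1066, 0.0803]
orientation: [3.138, 0.001, 1.385]
contact_force: [-2.2, 1.9, 23.0]
grip_width: 0.0143
```

Contact came at TCP z = 0.0805, which is exactly the height expected for the socket floor. I'll ease off, release and rise.

move_arm(
  targets=[
    [[0, 0, -0.08], [0, 0, 0], -1],
    [[0, 0, 0], [0, 0, 0], -0.6],
    [[0, 0, 0], [0, 0, 0], -0.3],
    [[0, 0, 0], [0, 0, 0], 0],
    [[0, 0, 0], [0, 0, 0], 0],
    [[0, 0, -0.3], [0, 0, 0], 0],
    [[0, 0, -0.7], [0, 0, 0], 0],
    [[0, 0, -0.9], [0, 0, 0], 0],
  ],
)

```text
time_s: 8.48
position: [0.5009, -0.1056, 0.1275]
orientation: [-3.138, -0.0, 1.385]
contact_force: [0.3, 0.0, -0.4]
grip_width: 0.0425
```

move_arm(
  targets=[
    [[0, 0, -0.9], [0, 0, 0], 0],
    [[0, 0, -0.9], [0, 0, 0], 0],
    [[0, 0, -0.9], [0, 0, 0], 0],
    [[0, 0, 0], [0, 0, -0.15], 0],
    [[0, 0, 0], [0, 0, -0.15], 0],
    [[0, 0, 0], [0, 0, -0.15], 0],
    [[0, 0, 0], [0, 0, -0.15], 0],
    [[0, 0, 0], [0, 0, -0.15], 0],
  ],
)

```text
time_s: 9.15
position: [0.5021, -0.106, 0.1958]
orientation: [3.142, 0.0, 1.98]
contact_force: [-0.8, 0.7, -0.4]
grip_width: 0.0428
```

```bash
python3 - <<'E'
from bench import *
from h import *
g=get_image("scene");pickle.dump(g,open("v4.pkl","wb"))
hsv=cv2.cvtColor(g["pixels"],cv2.COLOR_BGR2HSV)
m=cv2.inRange(hsv,(125,80,40),(150,255,255));k,_,st,c=cv2.connectedComponentsWithStats(m)
print([(st[i,:5].tolist(),c[i].round(1).tolist()) for i in range(1,k) if st[i,4]>20])
print(proj(g,[.5025,-.106,.0985]))
cv2.imwrite("pics/c5.png",crop(g,170,150,110,90,6))
E
python3 go.py .5382 .055 .18 2.963
```

```text
[([227, 187, 7, 9, 50], [229.7, 190.8]), ([80, 188, 15, 14, 130], [88.0, 195.3]), ([110, 189, 6, 7, 36], [112.4, 192.0]), ([241, 190, 6, 10, 52], [243.6, 194.8]), ([255, 195, 7, 10, 60], [258.2, 199.4]), ([102, 198, 7, 8, 48], [104.8, 201.6])]
[258.62591058 199.68789449]
t 9.2 pos [ 0.5021 -0.106   0.1957] rpy [3.1416 0.     1.9883] F [ 0.1  -0.55 -0.08] w 0.0426 j6 0.8
shift [5.302 3.932 0.629] turn [ 0.     0.    -1.241]
```

View pics/c5.png

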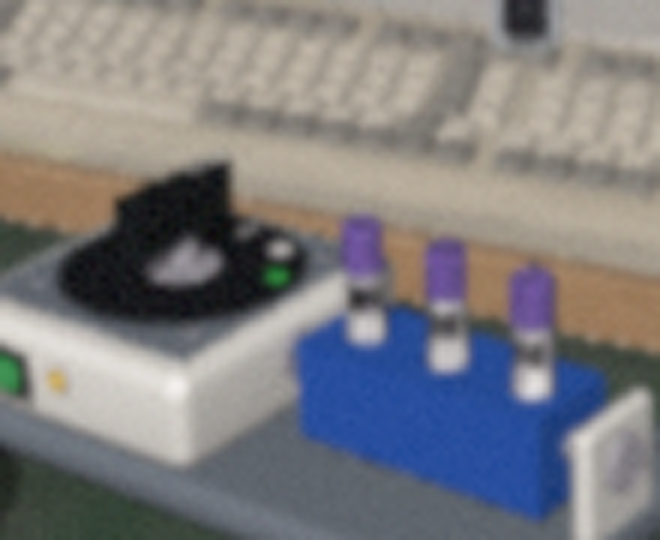

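The tube is seated level with its neighbours: its cap is at (258.2,199.4) against a prediction of (258.6,199.7). Now the knob.

```bash
python3 - <<'E'
from h import *
d=pickle.load(open("v0.pkl","rb"));t,s=d["top"],d["scene"]
P=np.array([onz(t,163+u/5-.4,156+v/5-.4,.0635)[:2] for u,v in((97,124),(134,92),(226,115),(243,160))])
A=np.array([1.257,.628,-.628,-1.257])
from scipy.optimize import least_squares
r=least_squares(lambda x:(P-np.c_[x[0]+.038*np.cos(A+x[2]),x[1]+.038*np.sin(A+x[2])]).ravel(),[.538,.055,-.18]);print(r.x,(r.fun*1e3).round(1))
a,b=[onz(t,163+u/5-.4,156+v/5-.4,.1)[:2] for u,v in((157,136),(170,90))]
print(a,b,"line ang",np.arctan2(*(b-a)[::-1]),"perp dist of axis",np.cross(b-a,r.x[:2]-a)/np.linalg.norm(b-a))
# bar top corners in scene crop c5 (170+u/6,150+v/6): front end top and rear end top
g=pickle.load(open("v4.pkl","rb"))
for u,v in((118,205),(228,163)): print(onz(g,170+u/6-.4,150+v/6-.4,.1))
E
python3 go.py .538 .055 .18 2.963
```

```text
[ 0.53748733  0.05469558 -0.1782307 ] [-0.2 -0.2  0.4  0.6  0.  -0.3 -0.2 -0.1]
[0.54297661 0.05333796] [0.56511246 0.04941838] line ang -0.17525268528296603 perp dist of axis 0.0003797276346635585
[0.50860609 0.0622487  0.1       ]
[0.5567841  0.04554436 0.1       ]
t 9.2 pos [ 0.5021 -0.106   0.1957] rpy [3.1416 0.     1.9883] F [ 0.1  -0.55 -0.08] w 0.0426 j6 0.8
shift [5.305 3.925 0.629] turn [ 0.     0.    -1.241]<stdin>:8: DeprecationWarning: Arrays of 2-dimensional vectors are deprecated. Use arrays of 3-dimensional vectors instead. (deprecated in NumPy 2.0)
```

move_arm(
  targets=[
    [[0.883, 0.65, 0], [0, 0, 0], 0],
    [[0.883, 0.65, 0], [0, 0, 0], 0],
    [[0.883, 0.65, 0], [0, 0, 0], 0],
    [[0.883, 0.65, 0], [0, 0, 0], 0],
    [[0.883, 0.65, 0], [0, 0, 0], 0],
    [[0.885, 0.65, 0], [0, 0, 0], 0],
    [[0, 0, 0], [0, 0, -0.155], 0],
    [[0, 0, 0], [0, 0, -0.155], 0],
  ],
)

```text
time_s: 9.87
position: [0.5399, 0.0557, 0.1955]
orientation: [-3.142, -0.0, 2.222]
contact_force: [0.1, -0.2, -0.3]
grip_width: 0.0428
```

move_arm(
  targets=[
    [[0, 0, 0], [0, 0, -0.155], 0],
    [[0, 0, 0], [0, 0, -0.155], 0],
    [[0, 0, 0], [0, 0, -0.155], 0],
    [[0, 0, 0], [0, 0, -0.155], 0],
    [[0, 0, 0], [0, 0, -0.155], 0],
    [[0, 0, 0], [0, 0, -0.155], 0],
    [[0, 0, 0], [0, 0, 0], 0],
    [[0, 0, 0], [0, 0, 0], 0],
  ],
)

```text
time_s: 10.53
position: [0.5398, 0.0541, 0.1955]
orientation: [-3.142, -0.0, 2.942]
contact_force: [-0.1, -0.2, 0.1]
grip_width: 0.0426
```

```bash
python3 go.py .5375 .0547 .074 2.963
```

```text
t 10.53 pos [0.5398 0.0541 0.1955] rpy [-3.1416 -0.      2.9421] F [-0.05 -0.24  0.12] w 0.0426 j6 0.16
shift [0.097 0.007 4.86 ] turn [-0.    -0.    -0.027]
```

move_arm(
  targets=[
    [[0.097, 0.007, 0.9], [0, 0, -0.027], 0],
    [[0, 0, 0.9], [0, 0, 0], 0],
    [[0, 0, 0.9], [0, 0, 0], 0],
    [[0, 0, 0.9], [0, 0, 0], 0],
    [[0, 0, 0.8], [0, 0, 0], 0],
    [[0, 0, 0.46], [0, 0, 0], 0],
    [[0, 0, 0], [0, 0, 0], 0],
    [[0, 0, 0], [0, 0, 0], 0],
  ],
  force=25,
)

```text
time_s: 11.2
position: [0.5372, 0.0547, 0.0737]
orientation: [-3.141, -0.001, 2.965]
contact_force: [-0.3, -0.2, 0.4]
grip_width: 0.0428
```

move_arm(
  targets=[
    [[0, 0, 0], [0, 0, 0], -0.3],
    [[0, 0, 0], [0, 0, 0], -0.5],
    [[0, 0, 0], [0, 0, 0], -0.6],
    [[0, 0, 0], [0, 0, 0], -0.8],
    [[0, 0, 0], [0, 0, 0], -1],
    [[0, 0, 0], [0, 0, 0], -1],
    [[0, 0, 0], [0, 0, 0], -1],
    [[0, 0, 0], [0, 0, 0], -1],
  ],
)

```text
time_s: 11.87
position: [0.5383, 0.0553, 0.0749]
orientation: [3.14, 0.002, 2.969]
contact_force: [-0.5, 3.0, 4.0]
grip_width: 0.0134
```

```bash
python3 go.py .5375 .0547 .074 2.963
```

```text
t 11.87 pos [0.5383 0.0553 0.0749] rpy [3.1402e+00 1.7000e-03 2.9689e+00] F [-0.49  3.03  4.02] w 0.0134 j6 0.14
shift [ 0.027 -0.028  0.036] turn [0.002 0.002 0.007]
```

move_arm(
  targets=[
    [[0, 0.02, -0.08], [0, 0, 0], -1],
    [[0, 0, -0.08], [0, 0, 0], -1],
    [[0, 0, 0], [0, 0, 0], -1],
    [[0, 0, 0], [0, 0, 0], -1],
  ],
)

```text
time_s: 12.2
position: [0.5381, 0.0553, 0.0779]
orientation: [3.141, 0.001, 2.969]
contact_force: [4.1, 2.4, -5.6]
grip_width: 0.0134
```

move_arm(
  targets=[
    [[0, 0, -0.08], [0, 0, 0], -1],
    [[0, 0, -0.08], [0, 0, 0], -1],
    [[0, 0, 0], [0, 0, 0], -1],
    [[0, 0, 0], [0, 0, 0], -1],
  ],
)

```text
time_s: 12.53
position: [0.5381, 0.0553, 0.0818]
orientation: [3.141, 0.001, 2.969]
contact_force: [4.2, 2.3, -7.2]
grip_width: 0.0134
```

```bash
python3 go.py .5375 .0547 .083 2.963
```

```text
t 12.53 pos [0.5381 0.0553 0.0818] rpy [3.1411e+00 8.0000e-04 2.9690e+00] F [ 4.18  2.34 -7.2 ] w 0.0134 j6 0.14
shift [ 0.021 -0.028 -0.05 ] turn [0.001 0.001 0.008]
```

move_arm(
  targets=[
    [[-0.02, 0.01, -0.04], [0, 0, 0], -1],
    [[0, 0, 0], [0, 0, 0], -1],
    [[0, 0, 0], [0, 0, 0.1], -1],
    [[0, 0, 0], [0, 0, 0.1], -1],
    [[0, 0, 0], [0, 0, 0.1], -1],
    [[0, 0, 0], [0, 0, 0], -1],
  ],
)

```text
time_s: 13.03
position: [0.538, 0.0551, 0.0826]
orientation: [-3.141, -0.0, 2.73]
contact_force: [4.1, 0.3, -7.8]
grip_width: 0.0134
```

```bash
python3 go.py .538 .0555 .083 1.818;python3 -c "
from bench import *;print(state()['ft_torque'])"
```

```text
t 13.03 pos [0.538  0.0551 0.0826] rpy [-3.1410e+00 -2.0000e-04  2.7297e+00] F [ 4.1   0.3  -7.78] w 0.0134 j6 0.38
shift [ 0.007  0.014 -0.018] turn [-1.000e-03  0.000e+00  1.161e+00]
[-0.09113046 -0.8919723   0.0064092 ]
```

move_arm(
  targets=[
    [[0, 0, 0], [0, 0, 0.1], -1],
    [[0, 0, 0], [0, 0, 0.1], -1],
    [[0, 0, 0], [0, 0, 0.1], -1],
    [[0, 0, 0], [0, 0, 0.1], -1],
    [[0, 0, 0], [0, 0, 0.1], -1],
    [[0, 0, 0], [0, 0, 0.1], -1],
    [[0, 0, 0], [0, 0, 0.1], -1],
    [[0, 0, 0], [0, 0, 0], -1],
  ],
)

```text
time_s: 13.7
position: [0.5376, 0.0547, 0.0825]
orientation: [-3.14, 0.0, 2.182]
contact_force: [2.0, -2.5, -8.1]
grip_width: 0.0137
```

```bash
python3 go.py .538 .0555 .083 1.818;python3 -c "
from bench import *;print(state()['ft_torque'])"
```

```text
t 13.7 pos [0.5376 0.0547 0.0825] rpy [-3.1400e+00  3.0000e-04  2.1822e+00] F [ 2.03 -2.45 -8.14] w 0.0137 j6 0.93
shift [ 0.017  0.03  -0.02 ] turn [-0.002  0.001  0.464]
[-0.69437803 -0.56460299 -0.0861509 ]
```

move_arm(
  targets=[
    [[0, 0, 0], [0, 0, 0.1], -1],
    [[0, 0, 0], [0, 0, 0.1], -1],
    [[0, 0, 0], [0, 0, 0.1], -1],
    [[0, 0, 0], [0, 0, 0.1], -1],
    [[0, 0, 0], [0, 0, 0.06], -1],
    [[0, 0, 0], [0, 0, 0], -1],
    [[0, 0, 0], [0, 0, 0], -1],
  ],
)

```text
time_s: 14.28
position: [0.5373, 0.0546, 0.0824]
orientation: [-3.14, 0.001, 1.826]
contact_force: [0.8, -5.8, -6.6]
grip_width: 0.0136
```

```bash
python3 go.py .538 .0555 .083 1.818;python3 -c "
from bench import *;print(state()['ft_torque'])"
```

```text
t 14.28 pos [0.5373 0.0546 0.0824] rpy [-3.1396e+00  9.0000e-04  1.8264e+00] F [ 0.75 -5.81 -6.59] w 0.0136 j6 1.28
shift [ 0.026  0.035 -0.023] turn [-0.003  0.001  0.011]
[-1.21014393 -0.0116899   0.01049902]
```

move_arm(
  targets=[
    [[-0.02, -0.005, 0], [0, 0, 0.01], -1],
    [[0, 0, 0.05], [0, 0, 0], -1],
    [[0, 0, 0.04], [0, 0, 0], -1],
    [[0, 0, 0], [0, 0, 0], -1],
    [[0, 0, 0], [0, 0, 0], -1],
  ],
)

```text
time_s: 14.7
position: [0.5374, 0.0546, 0.0802]
orientation: [-3.14, 0.0, 1.815]
contact_force: [-2.0, -4.1, -7.4]
grip_width: 0.0137
```

```bash
python3 go.py .538 .0555 .080 1.818
```

```text
t 14.7 pos [0.5374 0.0546 0.0802] rpy [-3.1400e+00  1.0000e-04  1.8154e+00] F [-1.97 -4.05 -7.44] w 0.0137 j6 1.29
shift [0.027 0.032 0.009] turn [-0.002  0.    -0.003]
```

move_arm(
  targets=[
    [[0, 0, 0.02], [0, 0, 0], -1],
    [[0, 0, 0.015], [0, 0, 0], -1],
    [[0, 0, 0], [0, 0, 0], -1],
    [[0, 0, 0], [0, 0, 0], -1],
  ],
)

```text
time_s: 15.03
position: [0.5374, 0.0547, 0.0794]
orientation: [-3.14, 0.0, 1.815]
contact_force: [-2.4, -4.5, -6.8]
grip_width: 0.0136
```

```bash
python3 go.py .538 .0555 .080 1.818
```

```text
t 15.03 pos [0.5374 0.0547 0.0794] rpy [-3.1401e+00  2.0000e-04  1.8154e+00] F [-2.44 -4.53 -6.84] w 0.0136 j6 1.29
shift [ 0.027  0.032 -0.023] turn [-0.002  0.    -0.003]
```

move_arm(
  targets=[
    [[0, 0, 0.02], [0, 0, 0], -1],
    [[0, 0, 0.015], [0, 0, 0], -1],
    [[0, 0, 0], [0, 0, 0], -1],
    [[0, 0, 0], [0, 0, 0], -1],
  ],
)

```text
time_s: 15.37
position: [0.5374, 0.0546, 0.0786]
orientation: [-3.14, 0.0, 1.815]
contact_force: [-2.4, -5.1, -6.5]
grip_width: 0.0137
```

```bash
python3 go.py;python3 -c "
from bench import *;print(state()['ft_torque'])"
```

```text
t 15.37 pos [0.5374 0.0546 0.0786] rpy [-3.1400e+00  2.0000e-04  1.8154e+00] F [-2.38 -5.12 -6.5 ] w 0.0137 j6 1.29
[-1.10823462  0.57353537 -0.00274522]
```

move_arm(
  targets=[
    [[-0.017, -0.013, 0.02], [0, 0, 0], -1],
    [[0, 0, 0.02], [0, 0, 0], -1],
    [[0, 0, 0.02], [0, 0, 0], -1],
    [[0, 0, 0], [0, 0, 0], -1],
    [[0, 0, 0], [0, 0, 0], -1],
  ],
)

```text
time_s: 15.78
position: [0.5374, 0.0545, 0.0771]
orientation: [-3.141, -0.0, 1.815]
contact_force: [-4.7, -2.2, -4.7]
grip_width: 0.0134
```

```bash
python3 go.py;python3 -c "
from bench import *;print(state()['ft_torque'])"
```

```text
t 15.78 pos [0.5374 0.0545 0.0771] rpy [-3.1407e+00 -5.0000e-04  1.8148e+00] F [-4.74 -2.18 -4.7 ] w 0.0134 j6 1.29
[-0.50402183  0.96265151  0.00504339]
```

The spring force kept pulling well below the land height, so the dog has dropped into the detent. I'll ease off the fingers.

move_arm(
  targets=[
    [[0, 0, 0], [0, 0, 0], -0.6],
    [[0, 0, 0], [0, 0, 0], -0.5],
    [[0, 0, 0], [0, 0, 0], -0.4],
    [[0, 0, 0], [0, 0, 0], -0.2],
    [[0, 0, 0], [0, 0, 0], -0.1],
    [[0, 0, 0], [0, 0, 0], -0.1],
  ],
)

```text
time_s: 16.28
position: [0.5383, 0.0544, 0.0775]
orientation: [3.141, 0.0, 1.815]
contact_force: [-0.1, 0.0, -0.3]
grip_width: 0.0385
```

move_arm(
  targets=[
    [[0, 0, -0.5], [0, 0, 0], -0.1],
    [[0, 0, -0.9], [0, 0, 0], -0.1],
    [[0, 0, -0.9], [0, 0, 0], -0.1],
    [[0, 0, -0.9], [0, 0, 0], -0.1],
    [[0, 0, -0.9], [0, 0, 0], -0.1],
    [[0, 0, 0], [0, 0, 0], -0.1],
    [[0, 0, 0], [0, 0, 0], -0.1],
  ],
)

```text
time_s: 16.87
position: [0.5389, 0.0543, 0.181]
orientation: [3.139, 0.001, 1.814]
contact_force: [-0.7, 0.4, -0.3]
grip_width: 0.0386
```

```bash
python3 - <<'E'
from bench import *
from h import *
d={n:get_image(n) for n in("scene","top")};pickle.dump(d,open("v5.pkl","wb"))
cv2.imwrite("pics/c6.png",np.hstack([crop(d["scene"],170,150,100,90,4),crop(d["top"],170,150,100,90,4)]))
E
python3 go.py
```

```text
t 16.97 pos [0.5375 0.0544 0.1791] rpy [-3.1408e+00 -3.0000e-04  1.8144e+00] F [-0.27 -0.6  -0.15] w 0.0383 j6 1.29
```

View pics/c6.png

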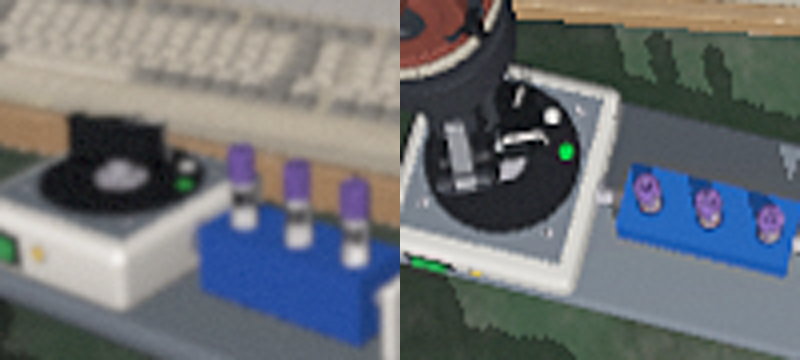

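The top view shows the pointer near the green pip at crop (566,152), about 0.11 rad short of it. All three tubes are seated. I'll check the knob height by the bar's top edge in the scene view.

```bash
python3 - <<'E'
from h import *
def edge(g,ang,name):
    ax=np.array([.5377,.0548]);u=np.array([np.cos(ang),np.sin(ang)]);n=np.array([-u[1],u[0]])
    if n@(ax-g["xyz"][:2])<0:n=-n
    gray=g["pixels"].max(2).astype(float)
    for a in(-.018,-.01,0,.01,.018):
        pr={z:proj(g,[*(ax+u*a+n*.007),z]) for z in(.1,.105)}
        c=pr[.1][0];col=cv2.remap(gray,np.full((200,1),c,np.float32),np.linspace(165,205,200,dtype=np.float32)[:,None],cv2.INTER_LINEAR)[:,0]
        col=cv2.GaussianBlur(col[:,None],(1,9),2)[:,0]
        i=np.argmax(col<60);print(name,a,"edge row",round(165+i*40/199,2),"pred home",pr[.1][1].round(2),"land",pr[.105][1].round(2))
d=pickle.load(open("v5.pkl","rb"))
edge(pickle.load(open("v0.pkl","rb"))["scene"],-.178,"neutral")
edge(d["scene"],-1.325,"now")
t=d["top"]
for q in((400,0),):pass
a,b=[onz(t,170+(u-400)/4-.4,150+v/4-.4,.1)[:2] for u,v in((498,145),(545,134))];print(np.arctan2(*(b-a)[::-1]))
E
```

```text
neutral -0.018 edge row 182.49 pred home 181.36 land 179.26
neutral -0.01 edge row 181.08 pred home 180.11 land 178.03
neutral 0 edge row 180.28 pred home 178.57 land 176.5
neutral 0.01 edge row 179.07 pred home 177.06 land 175.0
neutral 0.018 edge row 178.67 pred home 175.86 land 173.81
now -0.018 edge row 179.27 pred home 177.49 land 175.42
now -0.01 edge row 179.47 pred home 177.72 land 175.66
now 0 edge row 179.87 pred home 178.02 land 175.95
now 0.01 edge row 181.08 pred home 178.32 land 176.25
now 0.018 edge row 181.48 pred home 178.56 land 176.48
-1.266140669774015
```

The bar's top edge sits 1.8 px from its predicted home row. In neutral it was 1.7 px off, and resting on a land would have shifted it by about 2 px. The knob is home and the gripper is clear, so I'm handing in.

```bash
python3 - <<'E'
from bench import *
close_job();print(state()["time_s"],state()["contact_force"])
E
```

```text
the job is handed in; nothing more can be done
the job is handed in; nothing more can be done
```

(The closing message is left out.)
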